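# Press lid back onto the biscuits

### The arm

A 6-joint arm with a two-finger parallel gripper is mounted at the origin on the work surface. World frame = base frame: x ahead of the robot, y to its left, z up, the work surface at z = 0. Lengths are in m, angles in rad, forces in N, time in s.
With the tool pointing down it reaches from about 0.325 to 0.925 m from the base axis. Payload 3.1 kg.
Tool frame: the origin (TCP) lies midway between the tips of the shut fingers; the grasp point (between the pads) lies 19 mm behind it; y points along the fingers, z is the direction in which the jaws open and shut, and the axes are right-handed (so a half turn about y gives the same grasp; the last joint's range is limited). The gripper opens to 85 mm and grips with 20 to 120 N. Pads are 22 mm wide; open, the fingers measure 114 mm over their backs; the gripper's body (76 mm by 85 mm) begins 54 mm behind the grasp point. The pads swing forward as they close: fully open they stand 13 mm farther back than shut.
Start: joints at [-1.401, 0.217, 1.613, -0, 1.311, -0.112], TCP at [0.174, -0.6, 0.231] pointing down, gripper open.
Joint ranges: [-2.75, 2.75], [-0.78, 2.1], [0.31, 2.55], [-1.13, 4.27], [0.13, 2.63], [-2.58, 2.58]. Speed limits (rad/s): [2.79, 2.79, 3.14, 3.14, 3.14, 3.14].

### API

Orientations are given as a unit quaternion [x, y, z, w].
In Python, from station import read_state, optics, env gives the robot as it stands. The module is installed in compiled form; this text tells all that it offers.
- The arm moves only by the tool carry_out, never from a script. Its argument "steps" is a list of rows, each a list of 7 numbers: the opening, from -1 (shut) to 1 (fully open), then the shift along the tool's x, y, z in cm, then the turn, a rotation vector about the tool's x, y, z in rad. A call has 1 to 8 rows; each row shifts and turns the commanded pose from where the row before left it, along the tool's axes as they then stand; what a row does not reach is not made up. A row lasts 1/8 s, in which the tool goes at most 62.5 mm and 10.7 degrees, less where a joint would pass 70% of its speed; a pose out of reach is approached as far as the arm can. A call with a gripper value outside its range is refused whole. The fingers move at their own pace and stop on an object; "squeeze" is the grip in N (left out, the last holds). Time passes only in rows, so rows that do not move let the fingers close. It gives the time, the measured TCP pose, the force and the opening at its end, in the units of the state.
- read_state(): the state, without advancing time (a new reading comes with each control period).
- optics.get_image(name): name is "scene" or "top" or "wrist"; returns the picture (480x640x3 uint8, blue, green, red); there is no depth.
- optics.calibration(name): a dict with "K" (3x3 intrinsics, pixels), "origin" and "attitude" of the camera in the world; the wrist camera has in their place "hand_eye" (4x4, takes a point from camera to tool coordinates, whose origin is the TCP and whose axes are the tool frame's). Camera axes: x right, y up, looking along -z (the intrinsics and any distortion apply to the point x, -y, -z); pixel columns grow to the right and rows downward; lengths in m; the calibration is good to about 2 mm. A picture is of the moment at which its call begins: read the wrist's pose just before it. calibration takes no time and is no camera call.
- env.close_job(): hands the job in, once; it reports no verdict.
The state is a dict: "clock": time; "joint_positions": joint angles; "qvel": joint speeds; "effort": joint torques, N m; "tcp_pos": TCP position; "eef_rot": TCP orientation; "ft_force": force on the tool from outside, world axes, zero at the start; "ft_torque": the same for the moment, N m; "finger_gap": finger opening in m.
Only numpy, scipy, OpenCV 4.12 (cv2) and the standard library are available. Lean on these libraries where they do the work, as an engineer would, in place of code of your own. Each camera call takes 0.05 s, during which the arm holds its last target.

### The job

Put the larger press lid, standing on the drainer, into the open biscuit tin: carry it by its knob, lower it upright until you feel it rest on the biscuits (nobody knows how full the tin is) and only then let go. Be gentle: neither drop it nor push hard on the biscuits, and leave the smaller press lid and the tin that already has its lid alone.

Things in the scene. Friction and masses are not known exactly. Their poses are not given: they have to be found in the camera images.
- press_lid: Larger press lid, loose, upright on the table at the start: aluminium disc 104 mm in diameter, 6 mm thick; flange 24 mm across up to 12 mm; steel stem 10 mm across; on top a round dark wooden knob 30 mm across, from 107 to 135 mm above the underside. 135 mm tall in all, 0.19 to 0.31 kg. Origin: centre of the disc's underside, z up the stem.
- open_tin: Biscuit tin without a lid: plain round aluminium, fixed, open top, 140 mm outside and 134 mm inside diameter, 111 mm high. Origin: centre of its underside, z up. Inside is a level layer of biscuits, its top anywhere from 30 to 73 mm above the tin's underside, different each time. It bears pushes of about 15 N; pushed harder it slowly sinks.
- full_tin: The other tin of the same kind and size, fixed, with its own large press lid already in (part of it): stem and knob stand out of the mouth, up to 169 mm above the table. To be left alone. Origin: centre of its underside, z up.
- small_lid: Smaller press lid, loose, to be left alone: disc 68 mm in diameter, knob 30 mm across, 100 mm tall. Origin: centre of the disc's underside, z up. Cups, shakers, teapot and bowl around are at most 130 mm tall; dish rack, kettle, caddy and bottle far to the sides up to 210 mm.
Mind the look-alikes: they are no part of the job. Leave any turquoise look-alike of the press_lid alone.

How it is judged:
On the way:
1. the larger press lid, still held, touches down inside the open tin, upright (contact force between press_lid and open_tin above 0.5 N and contact force between the fingers and press_lid above 1 N and horizontal distance between press_lid and open_tin below 0.02 m and z of press_lid in the frame of open_tin below 0.08 m and angle between press_lid's own z axis and vertical below 0.175 rad), for 0.1 s.
At the end, for the whole second after the job is handed in: The larger press lid lies flat (within about 7 degrees) and at rest on the biscuits in the open tin, its axis within 20 mm of the tin's, its underside 15 to 80 mm above the tin's underside, and is released (horizontal distance between press_lid and open_tin below 0.02 m and z of press_lid in the frame of open_tin between 0.015 and 0.08 m and angle between press_lid's own z axis and vertical below 0.12 rad and contact force between press_lid and open_tin above 0.3 N and linear speed of press_lid below 0.02 m/s); the robot touches nothing.
It fails at once if the biscuits or tin are pushed hard: more than 40 N between the press lid and the open tin (contact force between press_lid and open_tin above 40 N).
It fails at once if the press lid is dropped into the tin (faster than 0.4 m/s inside it) (horizontal distance between press_lid and open_tin below 0.03 m and z of press_lid in the frame of open_tin below 0.11 m and linear speed of press_lid above 0.4 m/s).
It fails at once if the smaller press lid is moved by more than 30 mm (distance of small_lid from where it was at the start of the episode above 0.03 m).
It fails at once if the tin that already has its lid is touched with more than 5 N (contact force between any of the fingers, the arm, press_lid and full_tin above 5 N).
It also fails if it takes over 42 s, if anything falls off the work surface, if the arm or the gripper's body presses on something with over 40 N, if the wrist force passes 120 N, or if a joint passes its speed limit or range.

## Working session

There is one attempt and no reset: what is moved stays moved. The work goes in short steps, Python scripts to look and compute and a tool call to move; the robot and the scene stay as the last step left them, time stands still between calls to the robot, and variables do not carry over. Pictures are saved under pics/ and viewed, and the job is handed in when it is done.

Besides the shell and the picture viewer there is one more tool, called after "Request:" as name([rows], argument=value, ...), one row to a line, values as JSON. carry_out: Moves the arm, as the interface text tells. Its arguments: {"type":"object","properties":{"steps":{"type":"array"},"squeeze":{"type":"number"}},"required":["steps"]}

```bash
mkdir -p pics; python3 - <<'E'
from station import read_state, optics
import cv2
s=read_state();print(s)
for n in ["scene","top"]:
    cv2.imwrite(f"pics/{n}0.png",optics.get_image(n)); print(n,optics.calibration(n))
print(optics.calibration("wrist"))
E
```

```text
{'clock': 0.0, 'joint_positions': array([-1.40120909e+00,  2.17781982e-01,  1.61494036e+00,  4.76033813e-06,
        1.31126807e+00, -1.12158124e-01]), 'qvel': array([-3.70281525e-05,  3.35953490e-04,  4.43246512e-05,  9.05484766e-04,
        3.31970523e-04, -7.97853187e-04]), 'effort': array([ 3.05091617e-04, -3.96841586e+01, -3.03851867e+01, -1.54192953e-04,
        9.64826468e-03, -1.59224687e-06]), 'tcp_pos': array([ 0.17368034, -0.59953844,  0.22994774]), 'eef_rot': array([-0.0993051 ,  0.70094906, -0.6992542 ,  0.09925967]), 'ft_force': array([-0.72407778, -0.24310413, -0.22192794]), 'ft_torque': array([ 0.03441238, -0.02613792,  0.04635953]), 'finger_gap': 0.08539732194902347}
scene {'K': array([[608.33065913,   0.        , 308.21095801],
       [  0.        , 608.33065913, 234.97856165],
       [  0.        ,   0.        ,   1.        ]]), 'origin': array([ 1.33208469, -0.1053001 ,  0.80392584]), 'attitude': array([0.29427747, 0.23857869, 0.59455117, 0.7092178 ])}
top {'K': array([[472.1782068 ,   0.        , 317.182915  ],
       [  0.        , 472.1782068 , 238.62599423],
       [  0.        ,   0.        ,   1.        ]]), 'origin': array([0.49164626, 0.03202   , 0.94672095]), 'attitude': array([-0.05046488,  0.04519335,  0.70671153, -0.70425114])}
{'K': array([[376.90888304,   0.        , 325.84245994],
       [  0.        , 376.90888304, 242.30775021],
       [  0.        ,   0.        ,   1.        ]]), 'hand_eye': array([[ 1.00038123e-03, -9.56200421e-01, -2.92711041e-01,
        -7.52048317e-02],
       [-1.93068536e-04,  2.92710997e-01, -9.56200939e-01,
        -1.42706722e-01],
       [ 9.99999481e-01,  1.01307877e-03,  1.08210373e-04,
         3.41511195e-04],
       [ 0.00000000e+00,  0.00000000e+00,  0.00000000e+00,
         1.00000000e+00]])}
```

View pics/scene0.png

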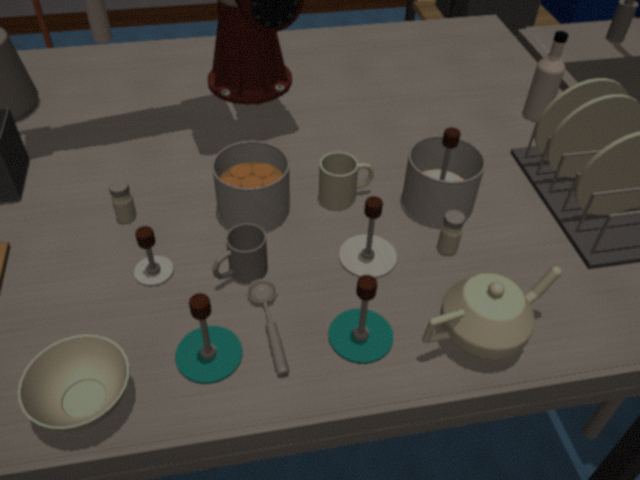

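View pics/top0.png

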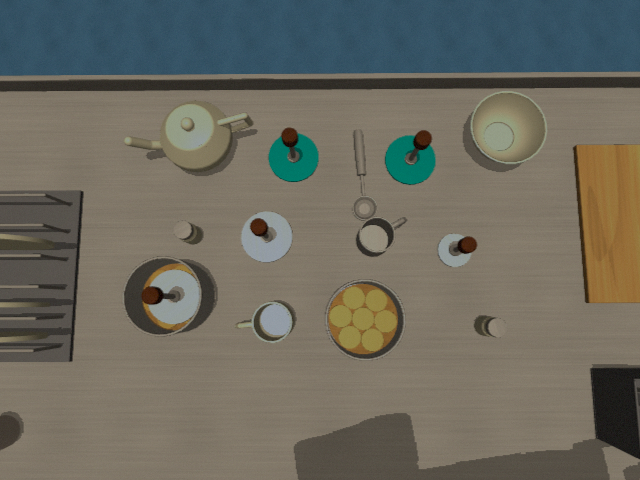

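```bash
cat > h.py <<'E'
import numpy as np, cv2
from scipy.spatial.transform import Rotation as R
from station import optics, read_state
def cam(n,s=None):
    c=optics.calibration(n)
    if n!="wrist": return c["K"],R.from_quat(c["attitude"]).as_matrix(),np.array(c["origin"])
    T=c["hand_eye"]; Rt=R.from_quat(s["eef_rot"]).as_matrix()
    return c["K"],Rt@T[:3,:3],np.array(s["tcp_pos"])+Rt@T[:3,3]
def ray(C,uv):
    K,A,o=C; p=np.linalg.solve(K,[uv[0],uv[1],1]); d=A@np.array([p[0],-p[1],-p[2]]); return o,d/np.linalg.norm(d)
def plane(C,uv,z):
    o,d=ray(C,uv); return o+d*(z-o[2])/d[2]
def tri(obs):
    M=np.zeros((3,3));b=np.zeros(3);rs=[ray(*x) for x in obs]
    for o,d in rs: P=np.eye(3)-np.outer(d,d);M+=P;b+=P@o
    X=np.linalg.solve(M,b); return X,[np.linalg.norm((np.eye(3)-np.outer(d,d))@(X-o)) for o,d in rs]
def proj(C,X):
    K,A,o=C; p=A.T@(np.array(X)-o); q=K@np.array([p[0],-p[1],-p[2]]); return q[:2]/q[2]
E
python3 - <<'E'
import cv2,numpy as np
a=cv2.imread("pics/scene0.png");b=cv2.imread("pics/top0.png")
A=cv2.resize(a[180:290,320:420],(400,440),interpolation=cv2.INTER_CUBIC)
B=cv2.resize(b[190:300,216:316],(400,440),interpolation=cv2.INTER_CUBIC)
cv2.imwrite("pics/crop1.png",np.hstack([A,B]))
A=cv2.resize(a[135:235,205:305],(400,400),interpolation=cv2.INTER_CUBIC)
B=cv2.resize(b[270:370,315:415],(400,400),interpolation=cv2.INTER_CUBIC)
cv2.imwrite("pics/crop2.png",np.hstack([A,B]))
E
```

```text
(no output)
```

View pics/crop1.png

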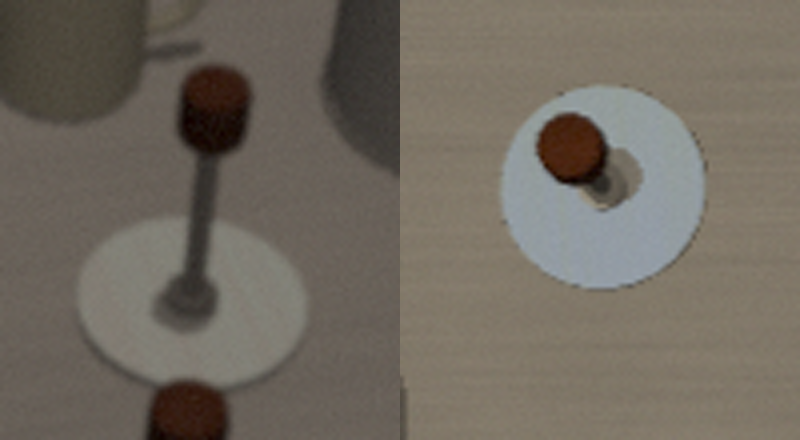

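View pics/crop2.png

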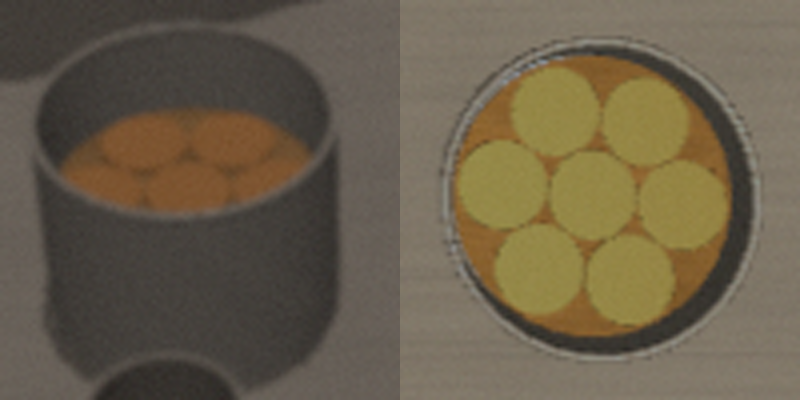

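```bash
python3 - <<'E'
from h import *
S,T=cam("scene"),cam("top")
for n,a,b in [("knobtop",(374.2,201.2),(258.5,226.8)),("disc",(368.2,255.3),(266.8,236.8)),("rim",(250.9,164.9),(365.2,319.8)),("smallknob",(146,231),(468,244)),("fullknob",(452,133),(152,296)),("mug",(338,165),(272,322)),("turq1knob",(367,283),(290,134))]:
    X,e=tri([(S,a),(T,b)]); print(n,X.round(4),np.round(e,4))
print("disc z.006",plane(T,(266.8,236.8),.006),plane(S,(368.2,255.3),.006))
print("rim .111",plane(T,(365.2,319.8),.111),plane(S,(250.9,164.9),.111))
print("knob .135",plane(T,(258.5,226.8),.135),plane(S,(374.2,201.2),.135))
print("rim", [plane(T,p,.111).round(3) for p in [(325,320),(405.5,320)]])
for uv in [(163,297)]: print("fulltin rim",plane(T,uv,.111))
print("biscuit?",[plane(T,(362.6,319),z) for z in (.03,.05,.07)])
E
```

```text
knobtop [0.6242 0.1412 0.1312] [0.0006 0.0006]
disc [6.248e-01 1.417e-01 5.000e-04] [0.0008 0.0008]
rim [ 0.4621 -0.0453  0.1033] [0.0007 0.0007]
smallknob [ 0.5965 -0.2332  0.0978] [0.0011 0.0011]
fullknob [0.5041 0.3125 0.1612] [0.0009 0.0009]
mug [0.4575 0.1203 0.0773] [0.0005 0.0005]
turq1knob [0.7927 0.0866 0.1317] [0.0003 0.0003]
disc z.006 [0.62392162 0.14029461 0.006     ] [0.62972874 0.14075468 0.006     ]
rim .111 [ 0.46228052 -0.04522977  0.111     ] [ 0.47184834 -0.04529184  0.111     ]
knob .135 [0.62343895 0.14012468 0.135     ] [0.6282141  0.14036867 0.135     ]
rim [array([0.462, 0.025, 0.111]), array([ 0.462, -0.115,  0.111])]
fulltin rim [0.50283661 0.30994363 0.111     ]
biscuit? [array([ 0.4609574 , -0.04777035,  0.03      ]), array([ 0.46162694, -0.04602958,  0.05      ]), array([ 0.46229647, -0.0442888 ,  0.07      ])]
```

```bash
cat >> h.py <<'E'
def delta(target,s=None):
    s=s or read_state(); Rt=R.from_quat(s["eef_rot"]).as_matrix()
    return Rt.T@(np.array(target)-s["tcp_pos"])*100
E
python3 - <<'E'
from h import *
s=read_state();print(R.from_quat(s["eef_rot"]).as_matrix().round(3)); 
print(delta([.5,.02,.30]), delta([.624,.1405,.25]))
E
```

```text
[[-0.961 -0.     0.278]
 [-0.278  0.002 -0.961]
 [-0.    -1.    -0.002]]
[-48.57386486  -6.86979892 -50.45677103] [-63.83458654  -1.84851911 -58.57216522]
```

```bash
python3 - <<'E'
from h import *
print(delta([.46,-.045,.30]))
E
```

```text
[-42.92402655  -6.88228833 -45.32557516]
```

Request:
carry_out([
  [1,0,-4,0,0,0,0],
  [1,-2,-3,-2,0,0,0],
  [1,-4,0,-4.5,0,0,0],
  [1,-4,0,-4.5,0,0,0],
  [1,-4,0,-4.5,0,0,0],
  [1,-4,0,-4.5,0,0,0],
  [1,-4,0,-4.5,0,0,0],
  [1,-4,0,-4.5,0,0,0],
])

```text
clock: 1.1
tcp_pos: [0.3432, -0.2475, 0.3009]
eef_rot: [-0.099, 0.7, -0.7, 0.099]
ft_force: [1.5, 0.0, 0.3]
finger_gap: 0.0854
```

Request:
carry_out([
  [1,-4,0,-4.5,0,0,0],
  [1,-4,0,-4.5,0,0,0],
  [1,-4,0,-4,0,0,0],
  [1,-4,0,-3,0,0,0],
  [1,-1,0,-0.5,0,0,0],
  [1,0,0,0,0,0,0],
  [1,0,0,0,0,0,0],
])

```text
clock: 1.98
tcp_pos: [0.4597, -0.0447, 0.301]
eef_rot: [0.099, -0.7, 0.7, -0.098]
ft_force: [-0.1, -0.7, -0.2]
finger_gap: 0.0855
```

```bash
python3 - <<'E'
from h import *
s=read_state();im=optics.get_image("wrist");cv2.imwrite("pics/w1.png",im)
print(s["clock"],s["tcp_pos"],s["joint_positions"],proj(cam("wrist",s),[.462,-.045,.111]),proj(cam("wrist",s),[.624,.1405,.135]))
np.save("w1.npy",[*s["tcp_pos"],*s["eef_rot"]])
E
```

```text
1.975 [ 0.45967169 -0.04474267  0.30099871] [-2.48753104e-01 -1.94456478e-01  1.89829333e+00 -6.50435054e-04
  1.43862294e+00  1.04178298e+00] [326.43910516 211.50443602] [129.65693085 -79.64659458]
```

View pics/w1.png

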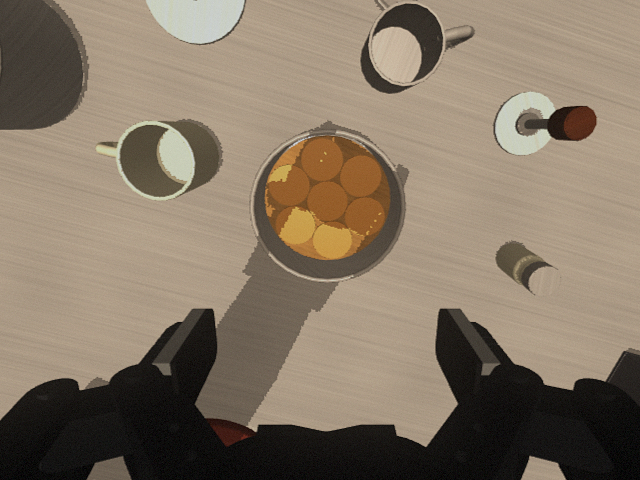

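The wrist picture shows the open tin: rim about (251–406, 131–282), centre (328, 206). The large lid's disc is at the upper edge (198, 0) and the small lid is at (525, 123). Next I'll move toward the lid.

```bash
python3 - <<'E'
from h import *
a=np.load("w1.npy");s=dict(tcp_pos=a[:3],eef_rot=a[3:]);W=cam("wrist",s)
p=(328.5,206.5)
print(plane(W,p,.111), tri([(W,p),(cam("top"),(365.2,319.8))]),tri([(W,p),(cam("scene"),(250.9,164.9))]))
for q in [(251,206.5),(406,206.5),(328.5,131),(328.5,282)]: print(plane(W,q,.111).round(4))
print(delta([.61,.13,.27]))
E
```

```text
[ 0.46691278 -0.04551185  0.111     ] (array([ 0.46133706, -0.04757402,  0.08283886]), [np.float64(0.00026165624408924163), np.float64(0.00026165624408925914)]) (array([ 0.46609545, -0.04534754,  0.10646033]), [np.float64(0.0004590397068349615), np.float64(0.00045903970683498524)])
[0.4477 0.0213 0.111 ]
[ 0.4861 -0.1123  0.111 ]
[ 0.5293 -0.0275  0.111 ]
[ 0.3966 -0.0658  0.111 ]
[-19.27757271   3.09399827 -12.65484031]
```

Request:
carry_out([
  [1,-3,0,-2,0,0,0],
  [1,-4,0,-2.6,0,0,0],
  [1,-4,0.5,-2.6,0,0,0],
  [1,-4,1,-2.6,0,0,0],
  [1,-3,1,-2,0,0,0],
  [1,-1.3,0.6,-0.8,0,0,0],
  [1,0,0,0,0,0,0],
  [1,0,0,0,0,0,0],
])

```text
clock: 3.02
tcp_pos: [0.6103, 0.1296, 0.2708]
eef_rot: [0.099, -0.7, 0.7, -0.099]
ft_force: [-1.1, -0.7, 0.7]
finger_gap: 0.0854
```

```bash
python3 - <<'E'
from h import *
s=read_state();im=optics.get_image("wrist");cv2.imwrite("pics/w2.png",im)
print(s["clock"],s["tcp_pos"],proj(cam("wrist",s),[.624,.1405,.135]),proj(cam("wrist",s),[.624,.1405,.006]))
np.save("w2.npy",[*s["tcp_pos"],*s["eef_rot"]])
E
```

```text
3.025 [0.61031153 0.12957081 0.27080992] [316.3719259  208.96081331] [319.15293306 184.08098453]
```

View pics/w2.png

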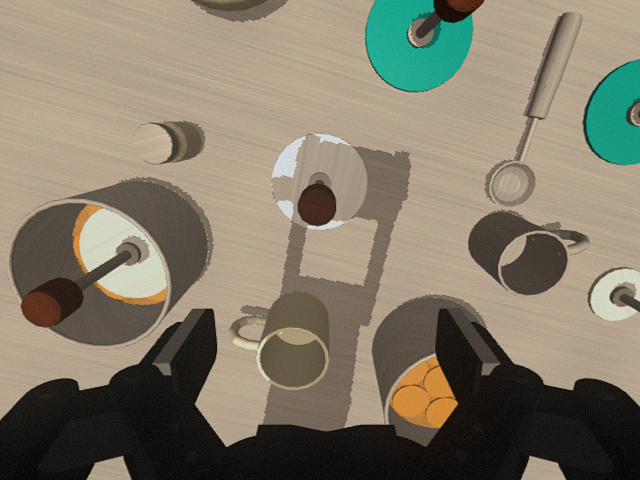

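The white lid's knob top is at about (317, 206) and its disc centre at (320, 182). The turquoise look-alikes are at (420, 35) and (630, 115), and the full tin is on the left (85, 270). The white 104 mm disc is the one meant: it stands on the table, isn't turquoise, and is larger than the 68 mm lid.

```bash
python3 - <<'E'
from h import *
a=np.load("w2.npy");s=dict(tcp_pos=a[:3],eef_rot=a[3:]);W=cam("wrist",s)
im=cv2.imread("pics/w2.png");cv2.imwrite("pics/crop3.png",cv2.resize(im[120:240,260:380],(600,600),interpolation=cv2.INTER_CUBIC))
S=cam("scene");T=cam("top")
p=(317.3,205.5)
print(plane(W,p,.135),tri([(W,p),(S,(374.2,201.2))]),tri([(W,p),(S,(374.2,201.2)),(T,(258.5,226.8))]))
print(plane(W,(319.5,182),.006))
E
```

```text
[0.62673896 0.14054112 0.135     ] (array([0.62655125, 0.14070304, 0.13354171]), [np.float64(0.00023514217140459194), np.float64(0.00023514217140464659)]) (array([0.62495948, 0.14085983, 0.13143022]), [np.float64(0.001134252511610234), np.float64(0.0007857177228967722), np.float64(0.0009587431821131878)])
[0.62625945 0.14074694 0.006     ]
```

View pics/crop3.png

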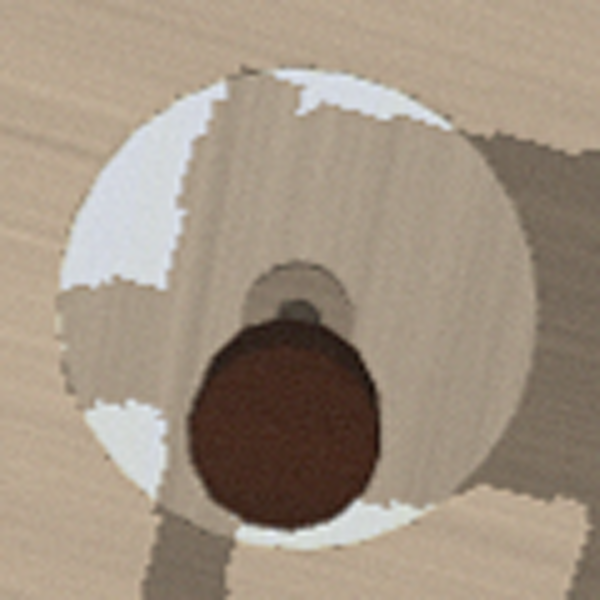

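```bash
python3 - <<'E'
from h import *
print(delta([.6262,.1406,.101]))
E
```

```text
[-1.81149883 17.00681832 -0.6235627 ]
```

Request:
carry_out([
  [1,-1.8,3,-0.6,0,0,0],
  [1,0,4,0,0,0,0],
  [1,0,4,0,0,0,0],
  [1,0,3,0,0,0,0],
  [1,0,2,0,0,0,0],
  [1,0,1,0,0,0,0],
  [1,0,0,0,0,0,0],
])

```text
clock: 3.95
tcp_pos: [0.6264, 0.1415, 0.1005]
eef_rot: [0.099, -0.7, 0.7, -0.099]
ft_force: [0.9, 0.2, 0.2]
finger_gap: 0.0856
```

```bash
python3 - <<'E'
from h import *
s=read_state();im=optics.get_image("wrist");cv2.imwrite("pics/w3.png",im)
print(s["clock"],s["tcp_pos"],s["ft_force"],delta([.6262,.1406,.101]))
E
```

```text
3.95 [0.62636847 0.14150872 0.10047148] [0.89231294 0.1623609  0.161625  ] [0.1116704  0.03368703 0.08160972]
```

View pics/w3.png

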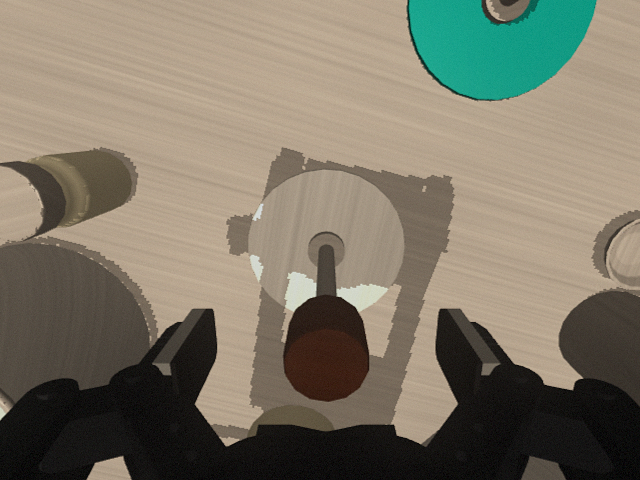

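The knob at (326, 350) sits centred between the pads, so I'll close.

Request:
carry_out([
  [0,0,0,0,0,0,0],
  [-0.5,0,0,0,0,0,0],
  [-1,0,0,0,0,0,0],
  [-1,0,0,0,0,0,0],
  [-1,0,0,0,0,0,0],
  [-1,0,0,0,0,0,0],
], squeeze=45)

```text
clock: 4.75
tcp_pos: [0.6268, 0.1416, 0.101]
eef_rot: [0.099, -0.7, 0.7, -0.1]
ft_force: [-1.0, -1.5, 3.7]
finger_gap: 0.0288
```

Request:
carry_out([
  [-1,0,-0.5,0,0,0,0],
  [-1,0,-1,0,0,0,0],
  [-1,0,-1.5,0,0,0,0],
  [-1,0,0,0,0,0,0],
  [-1,0,0,0,0,0,0],
])

```text
clock: 5.38
tcp_pos: [0.6264, 0.1418, 0.1306]
eef_rot: [-0.099, 0.7, -0.7, 0.099]
ft_force: [-0.7, -0.4, -2.6]
finger_gap: 0.0288
```

```bash
python3 - <<'E'
from h import *
s=read_state();im=optics.get_image("wrist");cv2.imwrite("pics/w4.png",im)
print(s["clock"],s["tcp_pos"],s["ft_force"],s["ft_torque"],s["finger_gap"])
E
```

```text
5.375 [0.62637333 0.14181969 0.13063112] [-0.66837204 -0.36076956 -2.56283031] [0.02988003 0.01058887 0.05394598] 0.028755405714495454
```

View pics/w4.png

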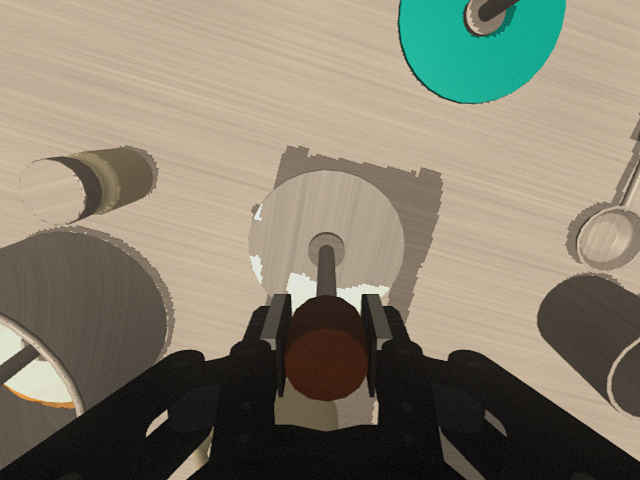

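Request:
carry_out([
  [-1,0,-2,0,0,0,0],
  [-1,0,-3,0,0,0,0],
  [-1,0,-3,0,0,0,0],
  [-1,0,-3,0,0,0,0],
  [-1,0,-2,0,0,0,0],
  [-1,0,0,0,0,0,0],
])

```text
clock: 6.18
tcp_pos: [0.6278, 0.1419, 0.2634]
eef_rot: [0.097, -0.7, 0.7, -0.101]
ft_force: [1.3, -0.5, -2.0]
finger_gap: 0.0293
```

```bash
python3 - <<'E'
from h import *
s=read_state();print(s["tcp_pos"],s["ft_force"],s["finger_gap"])
a=np.load("w1.npy");
c=s["tcp_pos"]*1
W=cam("wrist",dict(tcp_pos=np.array([0.62637333,0.14181969,0.13063112]),eef_rot=s["eef_rot"]))
print("disc held, flange", plane(W,(326.5,242.5),.0355),[plane(W,q,.0355).round(4) for q in [(249,242),(404.5,242),(326.5,169)]])
print(delta([.465,-.0455,c[2]]))
E
```

```text
[0.62781614 0.14192877 0.26343874] [ 1.26919826 -0.46465408 -2.03097284] 0.029250601836125274
disc held, flange [0.62927318 0.14178979 0.0355    ] [array([0.6155, 0.191 , 0.0355]), array([0.6439, 0.0924, 0.0355]), array([0.6753, 0.1551, 0.0355])]
[20.85205816 -0.10096997 13.47471205]
```

Request:
carry_out([
  [-1,1.5,0,1,0,0,0],
  [-1,3,0,2,0,0,0],
  [-1,3.5,0,2.2,0,0,0],
  [-1,3.5,0,2.2,0,0,0],
  [-1,3.5,0,2.2,0,0,0],
  [-1,3,0,2,0,0,0],
  [-1,2,0,1.3,0,0,0],
  [-1,0.9,0,0.6,0,0,0],
])

```text
clock: 7.18
tcp_pos: [0.4605, -0.0469, 0.2583]
eef_rot: [-0.1, 0.701, -0.7, 0.097]
ft_force: [0.1, 1.0, -2.4]
finger_gap: 0.0286
```

Request:
carry_out([
  [-1,0,0,0,0,0,0],
  [-1,0,0,0,0,0,0],
  [-1,0,0,0,0,0,0],
])

```text
clock: 7.55
tcp_pos: [0.4635, -0.0455, 0.2602]
eef_rot: [-0.1, 0.7, -0.7, 0.1]
ft_force: [-0.8, 0.5, -3.9]
finger_gap: 0.0286
```

```bash
python3 - <<'E'
from h import *
s=read_state();im=optics.get_image("wrist");cv2.imwrite("pics/w5.png",im);cv2.imwrite("pics/s5.png",optics.get_image("scene"))
print(s["clock"],s["tcp_pos"],s["ft_force"],s["finger_gap"],delta([.465,-.0455,.263]))
W=cam("wrist",s);print(proj(W,[.465,-.0455,.111]))
np.save("w5.npy",[*s["tcp_pos"],*s["eef_rot"]])
E
```

```text
7.55 [ 0.46348727 -0.0454855   0.26022551] [-0.75885441  0.54744552 -3.89705754] 0.02860192318883657 [-0.15108415 -0.27219357  0.03448878]
[326.03738689 223.60772992]
```

View pics/w5.png

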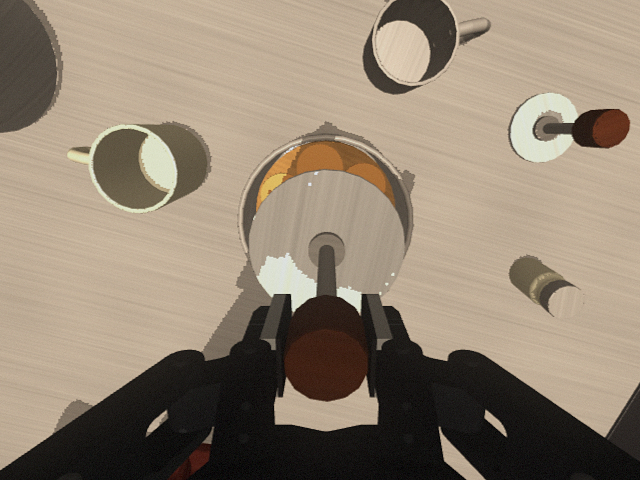

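View pics/s5.png

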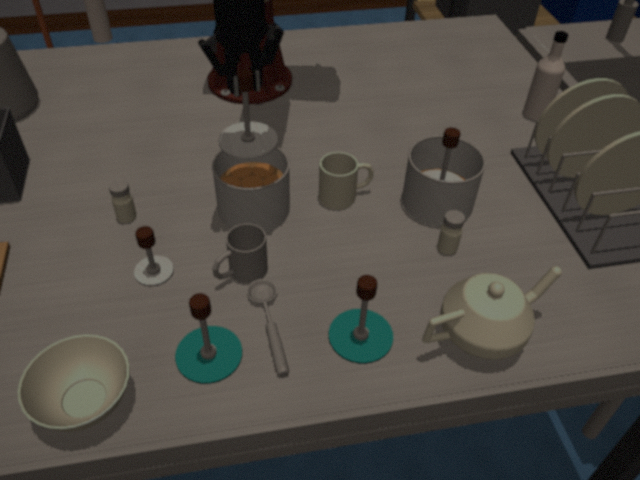

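```bash
python3 - <<'E'
from h import *
a=np.load("w5.npy");s=dict(tcp_pos=a[:3],eef_rot=a[3:]);W=cam("wrist",s)
for z in (.163,.166): 
    print("disc edges",[plane(W,q,z).round(4) for q in [(248.5,242),(405.5,242),(326.5,169)]])
t=plane(W,(326,136),.111);l=plane(W,(239,215),.111);r=plane(W,(413,215),.111);print("rim",t,l,r,(l+r)/2)
A=np.array([[-.961,-.278]])
ax=R.from_quat(s["eef_rot"]).as_matrix()[:,0]
print("rim c from top edge",t+ax*.070,"disc c from top edge",plane(W,(326.5,169),.166)+ax*.052)
E
```

```text
disc edges [array([0.4511, 0.0042, 0.163 ]), array([ 0.4802, -0.0961,  0.163 ]), array([ 0.5116, -0.0323,  0.163 ])]
disc edges [array([0.4522, 0.0039, 0.166 ]), array([ 0.4809, -0.0952,  0.166 ]), array([ 0.5119, -0.0322,  0.166 ])]
rim [ 0.52962841 -0.02674779  0.111     ] [0.45256482 0.02270766 0.111     ] [ 0.49091634 -0.10973694  0.111     ] [ 0.47174058 -0.04351464  0.111     ]
rim c from top edge [ 0.46240966 -0.04628338  0.11099696] disc c from top edge [ 0.46201115 -0.0466883   0.16599774]
```

```bash
python3 - <<'E'
from h import *
a=np.load("w1.npy");s=dict(tcp_pos=a[:3],eef_rot=a[3:]);W=cam("wrist",s);T=cam("top");S=cam("scene")
print(tri([(W,(327,202)),(T,(363,318.8))]),tri([(W,(327,202)),(S,(205+185/4,135+187/4))]))
for z in (.03,.05,.07): print(z,plane(W,(327,202),z),plane(T,(363,318.8),z),plane(W,(321.5,158.5),z)-plane(W,(333,242),z))
E
```

```text
(array([ 0.46256041, -0.04535492,  0.06816291]), [np.float64(0.00017010342099773058), np.float64(0.00017010342099770952)]) (array([ 0.46148031, -0.0459887 ,  0.0626664 ]), [np.float64(0.00015611245303653114), np.float64(0.0001561124530365217)])
0.03 [ 0.45544384 -0.04768852  0.03      ] [ 0.46133285 -0.04854134  0.03      ] [0.08666022 0.03825932 0.        ]
0.05 [ 0.45915414 -0.04655299  0.05      ] [ 0.46199419 -0.04678374  0.05      ] [0.08246993 0.03640937 0.        ]
0.07 [ 0.46286444 -0.04541747  0.07      ] [ 0.46265553 -0.04502614  0.07      ] [0.07827964 0.03455941 0.        ]
```

Request:
carry_out([
  [-1,0,1,0,0,0,0],
  [-1,0,2,0,0,0,0],
  [-1,0,2,0,0,0,0],
  [-1,0,1,0,0,0,0],
  [-1,0,0.5,0,0,0,0],
  [-1,0,0,0,0,0,0],
  [-1,0,0,0,0,0,0],
])

```text
clock: 8.52
tcp_pos: [0.4638, -0.0462, 0.1962]
eef_rot: [0.099, -0.7, 0.7, -0.1]
ft_force: [0.4, -0.2, -3.0]
finger_gap: 0.029
```

```bash
python3 - <<'E'
from h import *
s=read_state();im=optics.get_image("wrist");cv2.imwrite("pics/w6.png",im)
print(s["clock"],s["tcp_pos"],s["ft_force"],s["finger_gap"])
E
```

```text
8.525 [ 0.4637672  -0.04621812  0.1961658 ] [ 0.43773351 -0.16957097 -2.98458534] 0.02901711474420564
```

View pics/w6.png

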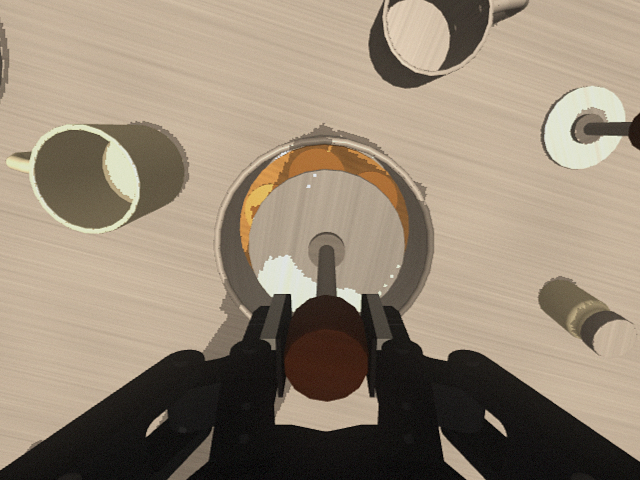

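The disc (249–404) is centred in the rim (216–433) with space all round. I'll go down slowly, reading the force after each call.

Request:
carry_out([
  [-1,0,0.6,0,0,0,0],
  [-1,0,0.6,0,0,0,0],
  [-1,0,0.3,0,0,0,0],
  [-1,0,0.2,0,0,0,0],
  [-1,0,0,0,0,0,0],
])

```text
clock: 9.2
tcp_pos: [0.4629, -0.046, 0.1781]
eef_rot: [-0.099, 0.7, -0.7, 0.099]
ft_force: [-0.9, 0.0, -2.7]
finger_gap: 0.0289
```

Request:
carry_out([
  [-1,0,0.2,0,0,0,0],
  [-1,0,0.2,0,0,0,0],
  [-1,0,0,0,0,0,0],
])

```text
clock: 9.57
tcp_pos: [0.4629, -0.046, 0.1741]
eef_rot: [-0.099, 0.7, -0.7, 0.099]
ft_force: [-0.9, 0.2, -3.0]
finger_gap: 0.0289
```

Request:
carry_out([
  [-1,0,0.15,0,0,0,0],
  [-1,0,0.15,0,0,0,0],
  [-1,0,0,0,0,0,0],
])

```text
clock: 9.95
tcp_pos: [0.4629, -0.046, 0.1711]
eef_rot: [-0.099, 0.7, -0.7, 0.099]
ft_force: [-0.0, -0.0, -1.9]
finger_gap: 0.0289
```

Request:
carry_out([
  [-1,0,0.15,0,0,0,0],
  [-1,0,0.15,0,0,0,0],
  [-1,0,0,0,0,0,0],
])

```text
clock: 10.32
tcp_pos: [0.4629, -0.046, 0.1681]
eef_rot: [-0.099, 0.7, -0.7, 0.099]
ft_force: [0.3, -0.1, -2.0]
finger_gap: 0.029
```

Request:
carry_out([
  [-1,0,0.15,0,0,0,0],
  [-1,0,0.1,0,0,0,0],
  [-1,0,0,0,0,0,0],
])

```text
clock: 10.7
tcp_pos: [0.4634, -0.0462, 0.1666]
eef_rot: [0.099, -0.7, 0.7, -0.099]
ft_force: [-1.5, -0.5, 3.1]
finger_gap: 0.0292
```

```bash
python3 - <<'E'
from h import *
for i in range(1):
    s=read_state();print(s["clock"],s["tcp_pos"],s["ft_force"],s["ft_torque"])
E
```

```text
10.7 [ 0.46338516 -0.04622445  0.16659423] [-1.50247428 -0.51581625  3.05152844] [ 0.10844794  0.34309113 -0.0081654 ]
```

The force jumped from −2.7 N to +3.1 N, so the lid is resting on the biscuits at about 66 mm, which agrees with the image estimate. I'll hold briefly to confirm.

Request:
carry_out([
  [-1,0,0,0,0,0,0],
  [-1,0,0,0,0,0,0],
  [-1,0,0,0,0,0,0],
])

```text
clock: 11.08
tcp_pos: [0.4634, -0.0462, 0.1666]
eef_rot: [0.099, -0.7, 0.7, -0.099]
ft_force: [-2.4, -0.5, 5.4]
finger_gap: 0.0289
```

```bash
python3 - <<'E'
from h import *
s=read_state();im=optics.get_image("wrist");cv2.imwrite("pics/w7.png",im)
print(s["clock"],s["tcp_pos"],s["ft_force"],s["ft_torque"])
E
```

```text
11.075 [ 0.46338565 -0.04623711  0.16655036] [-2.42124816 -0.54289789  5.36502716] [0.12432358 0.53472455 0.01098022]
```

View pics/w7.png

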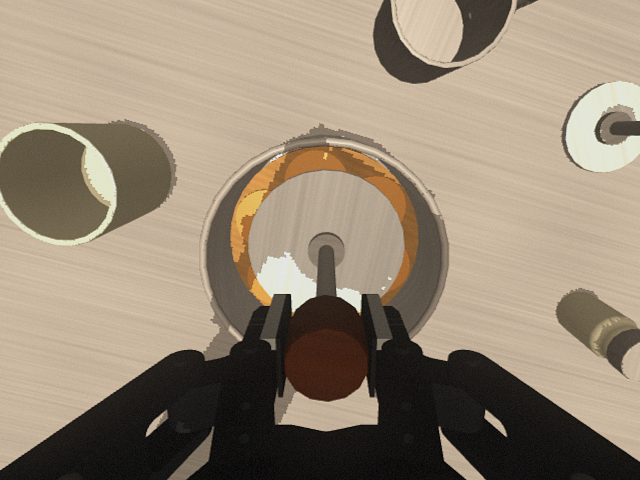

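Request:
carry_out([
  [-0.2,0,0,0,0,0,0],
  [0.3,0,0,0,0,0,0],
  [1,0,0,0,0,0,0],
  [1,0,0,0,0,0,0],
  [1,0,0,0,0,0,0],
  [1,0,0,0,0,0,0],
])

```text
clock: 11.88
tcp_pos: [0.4631, -0.046, 0.1658]
eef_rot: [0.099, -0.7, 0.7, -0.099]
ft_force: [-1.0, 0.1, 0.2]
finger_gap: 0.0855
```

Request:
carry_out([
  [1,0,-1,0,0,0,0],
  [1,0,-2,0,0,0,0],
  [1,0,-3,0,0,0,0],
  [1,0,-3,0,0,0,0],
  [1,0,-2,0,0,0,0],
  [1,0,-1,0,0,0,0],
  [1,0,0,0,0,0,0],
  [1,0,0,0,0,0,0],
])

```text
clock: 12.88
tcp_pos: [0.4625, -0.0459, 0.2848]
eef_rot: [-0.1, 0.7, -0.7, 0.099]
ft_force: [-0.2, -0.4, 1.0]
finger_gap: 0.0852
```

```bash
python3 - <<'E'
from h import *
s=read_state();im=optics.get_image("wrist");cv2.imwrite("pics/w8.png",im)
print(s["clock"],s["tcp_pos"],s["ft_force"],s["finger_gap"]);W=cam("wrist",s);print(proj(W,[.465,-.0455,.111]),proj(W,[.465,-.0455,.201]))
a=optics.get_image("scene");b=optics.get_image("top")
cv2.imwrite("pics/f8.png",np.hstack([cv2.resize(a[90:290,150:350],(400,400)),cv2.resize(b[220:420,265:465],(400,400))]))
E
```

```text
12.875 [ 0.46246575 -0.04589848  0.28475302] [-0.2026299  -0.36610971  0.97787007] 0.08519751607685877
[326.02688707 215.03940861] [325.98476993 247.1584387 ]
```

View pics/w8.png

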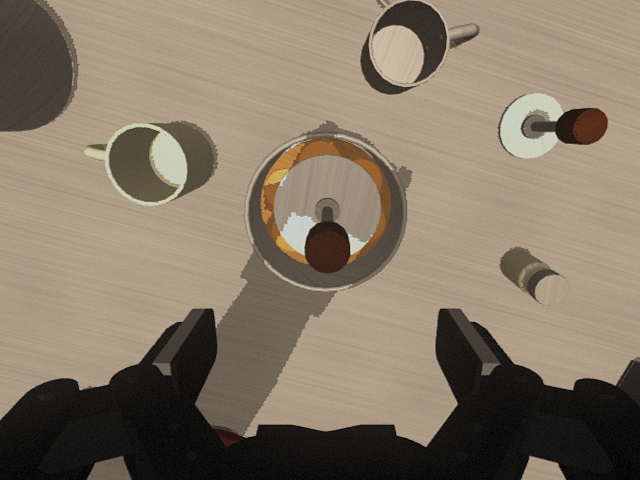

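View pics/f8.png

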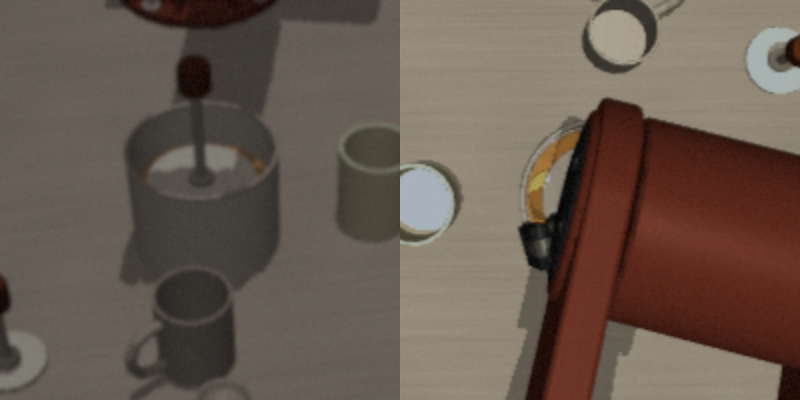

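The lid stands upright and centred on the biscuits: knob top at (327, 247) against (326, 247) predicted for an upright lid. The gripper is open and clear, so I'll hand the job in.

```bash
python3 -c "
from station import env
print(env.close_job())"
```

```text
the job is handed in; nothing more can be done
None
```

The larger white-metal press lid is now in the open tin, resting on the biscuits and released. The job is handed in; no verdict was reported. It took about 13 s of the 42 s allowed.

- **Carry and touchdown:** I gripped it by its knob and lowered it in 1–2 mm steps. At an underside height of about 66 mm the vertical force went from about −2.7 N to +3.1 N. It rose to +5.4 N during a short hold, which makes about 8 N on the biscuits. Only then did I open the gripper.
- **Last checks:** The wrist and scene pictures show the lid flat and centred. Its knob top is within about 1 pixel of where an upright lid on the tin's axis should be. The gripper is open, about 12 cm above where it let go, and reads no contact force. I saw no sign that the smaller lid had moved, and I kept away from the lidded tin and the turquoise look-alikes.
- **Disagreements:**
  - Depending on the camera pair, the first height measurements of the knob and tin rim came out 1.5–8 mm low. One short-baseline pair put the rim 28 mm low. I used the wrist views and the felt contact instead.
  - After release, the top camera's view of the tin was mostly blocked by the arm.

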